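# Fill the reaction-tube carrier and hold it level over the heating block

## Task

Complete the row of reaction tubes: lower a spare tube from the blue rack into each empty hole of the metal carrier in its loading stand, and leave the tubes that are already there in place. Then pick the full carrier up by its arm at the balance point, bring it over to the hotplate without tipping it, and hold it level and still with every tube over its well in the heating block, the tube bottoms about two fingers' breadth clear of the block and the arm over the open hook of the retort stand. Finish like that, still holding it in the air so that a colleague can set the hook: do not put it down or let it go, and do not disturb the bowl, bottle and jar.

Things in the scene. Friction and masses are not known exactly. Their poses are not given: they have to be found in the camera images.
- carrier_row (a point): Carrier: aluminium bar 40 (x) x 208 (y) x 8 mm (z) with five 22 mm through holes at y = -76, -38, 0, 38, 76 mm, x = 0, three holding tubes at the start, any two empty; a square steel arm (12 x 12 mm) runs from the bar's middle along +x to x = 256 mm. Point: centre of the bar's underside; x along the arm, y along the row, z up. A seated cap's centre is 30 mm above this point. 0.37 kg, full 0.57 kg.
- carrier_balance (a point): The balance point of the full carrier: on the centre line of the arm, half-way up it, at x = +65 mm, y = 0, z = +4 mm from carrier_row, same axes. The arm is 12 mm wide here and free on both sides and below; grip it across its width (along y) from above, with a firm grip (30 N or more).
- carrier_arm (a point): The part of the carrier's arm that belongs in the hook: on the arm's line at x = +215 mm, y = 0, z = 0 from carrier_row, same axes.
- tube1_cap (a point): Capped reaction tube, upright: white cap 28 mm across, 44 mm tall, on a round-bottomed glass tube 16 mm across that reaches 60 mm below the cap; 40 g. Point: centre of the cap (82 mm above the tube's bottom); z up. Grip across the cap. In a hole, the cap's underside rests on the top face. Stands in one of the carrier's holes and stays there.
- tube2_cap (a point): Capped reaction tube, upright: white cap 28 mm across, 44 mm tall, on a round-bottomed glass tube 16 mm across that reaches 60 mm below the cap; 40 g. Point: centre of the cap (82 mm above the tube's bottom); z up. Grip across the cap. In a hole, the cap's underside rests on the top face. Stands in one of the carrier's holes and stays there.
- tube3_cap (a point): Capped reaction tube, upright: white cap 28 mm across, 44 mm tall, on a round-bottomed glass tube 16 mm across that reaches 60 mm below the cap; 40 g. Point: centre of the cap (82 mm above the tube's bottom); z up. Grip across the cap. In a hole, the cap's underside rests on the top face. Stands in one of the carrier's holes and stays there.
- spare1_cap (a point): Capped reaction tube, upright: white cap 28 mm across, 44 mm tall, on a round-bottomed glass tube 16 mm across that reaches 60 mm below the cap; 40 g. Point: centre of the cap (82 mm above the tube's bottom); z up. Grip across the cap. In a hole, the cap's underside rests on the top face. A spare, in one of the rack's holes at the start; two of the three are needed.
- spare2_cap (a point): Capped reaction tube, upright: white cap 28 mm across, 44 mm tall, on a round-bottomed glass tube 16 mm across that reaches 60 mm below the cap; 40 g. Point: centre of the cap (82 mm above the tube's bottom); z up. Grip across the cap. In a hole, the cap's underside rests on the top face. A spare, in one of the rack's holes at the start; two of the three are needed.
- spare3_cap (a point): Capped reaction tube, upright: white cap 28 mm across, 44 mm tall, on a round-bottomed glass tube 16 mm across that reaches 60 mm below the cap; 40 g. Point: centre of the cap (82 mm above the tube's bottom); z up. Grip across the cap. In a hole, the cap's underside rests on the top face. A spare, in one of the rack's holes at the start; two of the three are needed.
- rack: The blue rack of spares, fixed, 178 mm (x, along its row) by 52 mm (y) by 72 mm high, with four 22 mm holes 46 mm apart in its top, one of them empty; the point is the centre of its underside.
- stand: The dark loading stand, fixed: a T-shaped foot with two cheeks, 72 mm high, on which the ends of the carrier's bar lie between lips up to 5 mm higher, and a post at x = 185 mm under the arm. The origin is on the bench under the middle of the row; x points along the carrier's arm, z up. The carrier lifts out straight up.
- station: The heating station, fixed: a white hotplate (control panel on the -x side) with a heating block on it, and behind it a retort stand. The origin is on the bench under the block's centre; x points from the block to the retort stand's hook, z up.
- block_top (a point): The centre of the top face of the aluminium heating block, 130 mm above the bench; axes as the station. The block is 60 mm (x) by 194 mm (y); its five wells, 23 mm wide and 45 mm deep, lie at y = -76, -38, 0, +38, +76 mm.
- hook (a point): The floor of the open-topped hook boss on the retort stand, at x = +215 mm, y = 0, 143 mm above the bench. The hook's groove runs along x and its sides rise to 170 mm above the bench; the retort stand's upright rod, 12 mm thick and 454 mm high, stands at y = +34 mm beside it.
- bowl_mid (a point): A loose steel bowl, 150 mm across, 55 mm high, standing beyond the work; the point is its centre, half-way up. A bystander.
- bottle_mid (a point): A loose amber glass bottle, 68 mm across, 150 mm high; the point is its centre, half-way up. A bystander.
- jar_mid (a point): A loose clear jar with a white lid, 66 mm across, 85 mm high; the point is its centre, half-way up. A bystander.
There are look-alikes about, which are no part of the job. Leave any brown or pink look-alike of the part that bears tube2_cap alone.

How it is judged:
On the way, in this order (a step that is already met when the one before it is completed fails the run):
1. all five holes of the carrier hold a tube, cap down on the bar, let go, while the carrier still lies in its stand (z of tube1_cap in the frame of carrier_row between 0.026 and 0.035 m and x of tube1_cap in the frame of carrier_row between -0.006 and 0.006 m and y of tube1_cap in the frame of carrier_row between -0.084 and 0.084 m and z of tube2_cap in the frame of carrier_row between 0.026 and 0.035 m and x of tube2_cap in the frame of carrier_row between -0.006 and 0.006 m and y of tube2_cap in the frame of carrier_row between -0.084 and 0.084 m and z of tube3_cap in the frame of carrier_row between 0.026 and 0.035 m and x of tube3_cap in the frame of carrier_row between -0.006 and 0.006 m and y of tube3_cap in the frame of carrier_row between -0.084 and 0.084 m and (((z of spare1_cap in the frame of carrier_row between 0.026 and 0.035 m and x of spare1_cap in the frame of carrier_row between -0.006 and 0.006 m and y of spare1_cap in the frame of carrier_row between -0.084 and 0.084 m) and (z of spare2_cap in the frame of carrier_row between 0.026 and 0.035 m and x of spare2_cap in the frame of carrier_row between -0.006 and 0.006 m and y of spare2_cap in the frame of carrier_row between -0.084 and 0.084 m)) or ((z of spare1_cap in the frame of carrier_row between 0.026 and 0.035 m and x of spare1_cap in the frame of carrier_row between -0.006 and 0.006 m and y of spare1_cap in the frame of carrier_row between -0.084 and 0.084 m) and (z of spare3_cap in the frame of carrier_row between 0.026 and 0.035 m and x of spare3_cap in the frame of carrier_row between -0.006 and 0.006 m and y of spare3_cap in the frame of carrier_row between -0.084 and 0.084 m)) or ((z of spare2_cap in the frame of carrier_row between 0.026 and 0.035 m and x of spare2_cap in the frame of carrier_row between -0.006 and 0.006 m and y of spare2_cap in the frame of carrier_row between -0.084 and 0.084 m) and (z of spare3_cap in the frame of carrier_row between 0.026 and 0.035 m and x of spare3_cap in the frame of carrier_row between -0.006 and 0.006 m and y of spare3_cap in the frame of carrier_row between -0.084 and 0.084 m))) and distance of carrier_row from where it was at the start of the episode below 0.012 m and contact force between the fingers and spare1 below 0.05 N and contact force between the fingers and spare2 below 0.05 N and contact force between the fingers and spare3 below 0.05 N), for 0.3 s.
2. the full carrier is lifted clear of the stand (more than 40 mm) (z of carrier_row in the frame of stand above 0.112 m and contact force between the fingers and carrier above 1 N), for 0.2 s.
At the end, for the whole second after the job is handed in: All five holes filled, caps down; carrier held still in the air, gripped within 25 mm of its balance point; bar centre within 12 mm (level) of the block's, arm within 22 mm of the hook; tube bottoms 6 to 60 mm above the block; level within 5 degrees; touching neither station nor stand (z of tube1_cap in the frame of carrier_row between 0.026 and 0.035 m and x of tube1_cap in the frame of carrier_row between -0.006 and 0.006 m and y of tube1_cap in the frame of carrier_row between -0.084 and 0.084 m and z of tube2_cap in the frame of carrier_row between 0.026 and 0.035 m and x of tube2_cap in the frame of carrier_row between -0.006 and 0.006 m and y of tube2_cap in the frame of carrier_row between -0.084 and 0.084 m and z of tube3_cap in the frame of carrier_row between 0.026 and 0.035 m and x of tube3_cap in the frame of carrier_row between -0.006 and 0.006 m and y of tube3_cap in the frame of carrier_row between -0.084 and 0.084 m and (((z of spare1_cap in the frame of carrier_row between 0.026 and 0.035 m and x of spare1_cap in the frame of carrier_row between -0.006 and 0.006 m and y of spare1_cap in the frame of carrier_row between -0.084 and 0.084 m) and (z of spare2_cap in the frame of carrier_row between 0.026 and 0.035 m and x of spare2_cap in the frame of carrier_row between -0.006 and 0.006 m and y of spare2_cap in the frame of carrier_row between -0.084 and 0.084 m)) or ((z of spare1_cap in the frame of carrier_row between 0.026 and 0.035 m and x of spare1_cap in the frame of carrier_row between -0.006 and 0.006 m and y of spare1_cap in the frame of carrier_row between -0.084 and 0.084 m) and (z of spare3_cap in the frame of carrier_row between 0.026 and 0.035 m and x of spare3_cap in the frame of carrier_row between -0.006 and 0.006 m and y of spare3_cap in the frame of carrier_row between -0.084 and 0.084 m)) or ((z of spare2_cap in the frame of carrier_row between 0.026 and 0.035 m and x of spare2_cap in the frame of carrier_row between -0.006 and 0.006 m and y of spare2_cap in the frame of carrier_row between -0.084 and 0.084 m) and (z of spare3_cap in the frame of carrier_row between 0.026 and 0.035 m and x of spare3_cap in the frame of carrier_row between -0.006 and 0.006 m and y of spare3_cap in the frame of carrier_row between -0.084 and 0.084 m))) and horizontal distance between carrier_row and block_top below 0.012 m and horizontal distance between carrier_arm and hook below 0.022 m and z of carrier_row in the frame of block_top between 0.058 and 0.112 m and angle between carrier_row's own z axis and vertical below 0.087 rad and horizontal distance between the grasp point and carrier_balance below 0.025 m and contact force between the fingers and carrier above 1 N and contact force between carrier and station below 0.05 N and contact force between carrier and stand below 0.05 N and linear speed of carrier below 0.02 m/s and angular speed of carrier below 0.15 rad/s); the arm keeps its last pose, push and grip.
It fails at once if a tube that was already in the carrier is taken out (z of any of tube1_cap, tube2_cap, tube3_cap in the frame of carrier_row above 0.055 m).
It fails at once if a tube is tipped more than 35 degrees (angle between any of tube1_cap, tube2_cap, tube3_cap, spare1_cap, spare2_cap, spare3_cap's own z axis and vertical above 0.61 rad).
It fails at once if a spare is let fall into a hole of the carrier from more than about 2 cm ((z of spare1_cap in the frame of carrier_row between 0.037 and 0.068 m and x of spare1_cap in the frame of carrier_row between -0.008 and 0.008 m and y of spare1_cap in the frame of carrier_row between -0.09 and 0.09 m and linear speed of spare1 above 0.6 m/s) or (z of spare2_cap in the frame of carrier_row between 0.037 and 0.068 m and x of spare2_cap in the frame of carrier_row between -0.008 and 0.008 m and y of spare2_cap in the frame of carrier_row between -0.09 and 0.09 m and linear speed of spare2 above 0.6 m/s) or (z of spare3_cap in the frame of carrier_row between 0.037 and 0.068 m and x of spare3_cap in the frame of carrier_row between -0.008 and 0.008 m and y of spare3_cap in the frame of carrier_row between -0.09 and 0.09 m and linear speed of spare3 above 0.6 m/s)).
It fails at once if the carrier is tipped more than 20 degrees (angle between carrier_row's own z axis and vertical above 0.35 rad).
It fails at once if the bowl, bottle or jar is shifted more than 3 cm or tipped ((distance of bowl_mid from where it was at the start of the episode above 0.03 m or angle between bowl_mid's own z axis and vertical above 0.35 rad) or (distance of bottle_mid from where it was at the start of the episode above 0.03 m or angle between bottle_mid's own z axis and vertical above 0.35 rad) or (distance of jar_mid from where it was at the start of the episode above 0.03 m or angle between jar_mid's own z axis and vertical above 0.35 rad)).
It also fails if it takes over 72 s, if anything falls off the work surface, if the arm or the gripper's body presses on something with over 40 N, if the wrist force passes 120 N, or if a joint passes its speed limit or range.

## Robot

A 6-joint arm with a two-finger parallel gripper is mounted at the origin on the work surface. World frame = base frame: x ahead of the robot, y to its left, z up, the work surface at z = 0. Lengths are in m, angles in rad, forces in N, time in s.
With the tool pointing down it reaches from about 0.25 to 0.725 m from the base axis. Payload 4 kg.
Tool frame: the origin (TCP) lies on the centre line of the jaws, within the pads' length; the fingertips stand 22 mm ahead of it and the grasp point (between the pads) lies 3 mm ahead of it; z points along the fingers, y is the line along which they close (so a half turn about z gives the same grasp; the last joint's range is limited). The gripper opens to 85 mm and grips with 20 to 120 N. Pads are 22 mm wide; open, the fingers measure 114 mm over their backs; the gripper's body (76 mm by 85 mm) begins 54 mm behind the grasp point. The pads swing forward as they close: fully open they stand 13 mm farther back than shut.
Start: joints at [1.29, 0.241, 0.005, 1.335, 0, 1.571], TCP at [0.139, 0.48, 0.253] pointing down, gripper open.
Joint ranges: [-2.72, 2.72], [-1.05, 1.87], [-1.09, 1.28], [-1.99, 2.15], [-1.42, 1.44], [-3.14, 3.14]. Speed limits (rad/s): [2.79, 2.79, 3.14, 3.14, 3.14, 3.14].

## Interface

Orientations are given as a unit quaternion [x, y, z, w].
In Python, from workcell import bot gives the robot as it stands.
- The arm moves only by the shell command python3 -m inch 'ROWS'. ROWS is JSON, one flat list of numbers, 7 for each row, row after row: the shift along the world's x, y, z in mm, then the turn, a rotation vector about the world's x, y, z in rad, then the opening in per cent of the stroke, from 0 (shut) to 100 (fully open). A call has 1 to 8 rows; each row is the pose to reach, as a shift and turn from the pose commanded when the call began; what a row does not reach only later rows make up. A row lasts 1/12 s, in which the tool goes at most 41.7 mm and 7.16 degrees, less where a joint would pass 70% of its speed; a pose out of reach is approached as far as the arm can. A call with a gripper value outside its range is refused whole. The fingers move at their own pace and stop on an object; the grip force is fixed at half the most. Time passes only in rows, so rows that repeat a pose let the fingers close. It gives the time, the measured TCP pose, the force, the opening and the grip force at its end, in the units of the state.
- bot.get_obs(): the state, without advancing time (a new reading comes with each control period).
- bot.camera(name): name is "scene" or "top" or "wrist"; returns the picture (384x512x3 uint8, blue, green, red); there is no depth.
- bot.camera_info(name): a dict with "intrinsics" (3x3 intrinsics, pixels), "camera_from_world" (4x4, takes a point from world to camera coordinates); the wrist camera has in their place "hand_eye" (4x4, takes a point from camera to tool coordinates, whose origin is the TCP and whose axes are the flange's). Camera axes: x right, y down, z forward; pixel columns grow to the right and rows downward; lengths in m; the calibration is good to about 2 mm. The wrist camera is an equidistant fisheye: a pixel r from the principal point sees the ray r / f radians off the axis. A picture is of the moment at which its call begins: read the wrist's pose just before it. camera_info takes no time and is no camera call.
- bot.job_done(): hands the job in; it is judged then, once.
Trained networks look in the newest picture that a camera, given by its name, has taken for a name from the list of things; names that differ only in an ending like _2 or _b are one class to them, and where a whole thing is asked for, a point or a joint stands for the part that bears it (a point fixed in the world has none). Each returns a list of dicts, best first, with "confidence" (0 to 1); they miss things now and then, are a little off and sometimes report something else, mostly with a low value. They report only what shows in the picture. A call takes as long as a camera call. They do not tell look-alikes from the thing itself.
- bot.silhouettes(camera, target): "mask" (384x512 bool, what is visible of it) and "uv" ([column, row] in pixels, amid what is visible of it).
- bot.spot_point(camera, target): "uv" ([column, row] in pixels: a listed point, or the origin of a listed thing).
The state is a dict: "clock": time; "joint_pos": joint angles; "joint_vel": joint speeds; "tau": joint torques, N m; "eef_pos": TCP position; "tool_rot": TCP orientation; "ft_force": force on the tool from outside, world axes, zero at the start; "ft_torque": the same for the moment, N m; "grip_width": finger opening in m; "grasp_force": force on a finger pad.
Only numpy, scipy, OpenCV 4.12 (cv2) and the standard library are available. Lean on these libraries where they do the work, as an engineer would, in place of code of your own. Each camera call takes 0.05 s, during which the arm holds its last target. There are 200 camera calls.

## Working session

There is one attempt and no reset: what is moved stays moved. The work goes in short steps, Python scripts to look and compute and a shell command to move; the robot and the scene stay as the last step left them, time stands still between calls to the robot, and variables do not carry over. Pictures are saved under pics/ and viewed, at most 10 in all, crops included, and the job is handed in when it is done.

```bash
ls; mkdir -p pics; cat > h.py <<'E'
import numpy as np, cv2
from workcell import bot
from scipy.spatial.transform import Rotation as R
def snap(c):
    o=bot.get_obs(); im=np.array(bot.camera(c)); return o,im
def ray(c,uv,o=None):
    i=bot.camera_info(c);K=np.array(i["intrinsics"]);uv=np.array(uv,float)
    x=(uv[0]-K[0,2])/K[0,0];y=(uv[1]-K[1,2])/K[1,1]
    if c=="wrist":
        r=np.hypot(x,y);d=np.array([0,0,1.]) if r<1e-9 else np.array([x/r*np.sin(r),y/r*np.sin(r),np.cos(r)])
        H=np.array(i["hand_eye"]);Rt=R.from_quat(o["tool_rot"]).as_matrix()
        return Rt@H[:3,3]+np.array(o["eef_pos"]),Rt@H[:3,:3]@d
    T=np.array(i["camera_from_world"]);d=np.array([x,y,1.]);d/=np.linalg.norm(d)
    return -T[:3,:3].T@T[:3,3],T[:3,:3].T@d
def tri(rays):
    A=0;b=0
    for p,d in rays:
        M=np.eye(3)-np.outer(d,d);A=A+M;b=b+M@p
    X=np.linalg.solve(A,b);e=[np.linalg.norm((np.eye(3)-np.outer(d,d))@(X-p)) for p,d in rays]
    return X,max(e)
def onz(r,z):
    p,d=r;return p+d*(z-p[2])/d[2]
E
cat > a.py <<'E'
from h import *
for c in ["scene","top","wrist"]:
    o,im=snap(c);cv2.imwrite(f"pics/{c}0.png",im)
    if c!="wrist":
        T=np.array(bot.camera_info(c)["camera_from_world"]);print(c,np.round(-T[:3,:3].T@T[:3,3],2))
    for n in ["tube1_cap","spare1_cap","carrier_row","carrier_balance","carrier_arm","rack","stand","block_top","hook","bottle_mid","jar_mid","bowl_mid"]:
        print(c,n,[(np.round(d["uv"]).tolist(),round(d["confidence"],2)) for d in bot.spot_point(c,n)])
print(bot.get_obs())
a=cv2.imread("pics/scene0.png");b=cv2.imread("pics/top0.png")
E
python3 a.py
```

```text
pics
scene [ 1.46 -1.01  1.16]
scene tube1_cap []
scene spare1_cap [([232.0, 192.0], 0.56), ([170.0, 243.0], 0.54)]
scene carrier_row [([169.0, 242.0], 0.94), ([244.0, 195.0], 0.75)]
scene carrier_balance [([184.0, 246.0], 0.59), ([242.0, 212.0], 0.33), ([241.0, 196.0], 0.28)]
scene carrier_arm [([224.0, 272.0], 0.95)]
scene rack [([240.0, 213.0], 0.87)]
scene stand [([168.0, 259.0], 0.85)]
scene block_top [([252.0, 147.0], 0.71)]
scene hook [([301.0, 166.0], 0.69)]
scene bottle_mid [([137.0, 299.0], 0.76)]
scene jar_mid [([308.0, 146.0], 0.73), ([177.0, 230.0], 0.68), ([184.0, 250.0], 0.5)]
scene bowl_mid [([282.0, 244.0], 0.91)]
top [0.45 0.04 1.15]
top tube1_cap [([338.0, 222.0], 0.5)]
top spare1_cap [([246.0, 218.0], 0.45)]
top carrier_row [([345.0, 216.0], 0.86), ([375.0, 220.0], 0.58), ([244.0, 212.0], 0.16)]
top carrier_balance [([343.0, 202.0], 0.68)]
top carrier_arm [([338.0, 152.0], 0.85)]
top rack [([248.0, 216.0], 0.86), ([338.0, 224.0], 0.41)]
top stand [([339.0, 222.0], 0.66)]
top block_top [([170.0, 240.0], 0.96), ([341.0, 201.0], 0.23)]
top hook [([174.0, 167.0], 0.83
[... 440 characters left out ...]
bowl_mid []
{'clock': 1.95, 'joint_pos': array([1.28998707e+00, 2.40574799e-01, 5.01416359e-03, 1.33518586e+00,
       2.78329155e-06, 1.57084605e+00]), 'joint_vel': array([-0.00211829, -0.00028442,  0.00128872,  0.00096784, -0.00049113,
       -0.00069593]), 'tau': array([-6.79662771e-04, -3.72206497e+01,  2.52684939e+01,  1.56979208e-03,
        4.86315764e-05, -2.54550834e-06]), 'eef_pos': array([0.13856902, 0.48042678, 0.25332448]), 'tool_rot': array([1.39968390e-01, 9.90155972e-01, 2.48654472e-05, 2.10824551e-06]), 'ft_force': array([ 0.07585316, -0.7821094 , -0.58568012]), 'ft_torque': array([ 0.01597388, -0.0182284 ,  0.02480836]), 'grasp_force': 0.0, 'grip_width': 0.0851377706150449}
```

View pics/scene0.png

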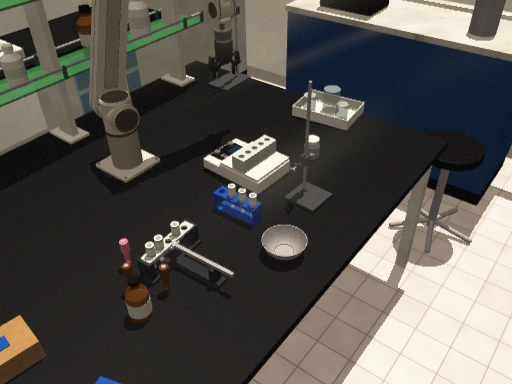

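View pics/top0.png

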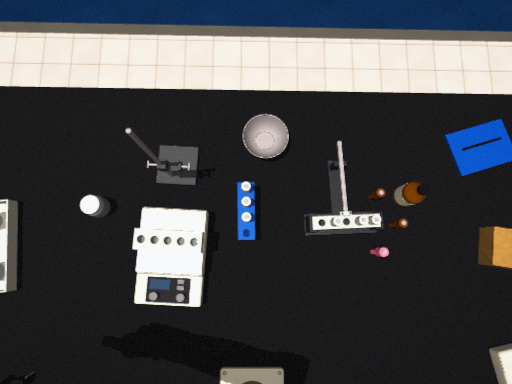

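Scene picture: the carrier in its stand is at (170,245) with the arm ending at (232,275), the rack at (238,203), the hotplate and block at (250,155) and the hook at (301,168). The brown and pink look-alikes are at (124,245), (127,268) and (164,272), beside the bottle at (138,299). Top picture: the spares are at (246,187), (246,202) and (246,217), the bar at (345,222), the block at (170,240) and the hook at (172,167). The bar needs an enlarged crop.

```bash
cat > b.py <<'E'
from h import *
im=cv2.imread("pics/top0.png")
a=cv2.resize(im[130:260,225:425],None,fx=4,fy=4,interpolation=cv2.INTER_CUBIC);cv2.imwrite("pics/crop0.png",a)
i=bot.camera_info("top");print(np.round(i["intrinsics"],1).tolist());w=bot.camera_info("wrist");print(np.round(w["intrinsics"],1).tolist(),np.round(w["hand_eye"],3).tolist())
for n,uv,z in [("capA",(246,187),.124),("capB",(246,202),.124),("capC",(246,217),.124),("bar",(345,222),.08),("arm tip",(340,143),.08),("block",(168,240),.13),("hook",(174,167),.143),("jar",(98,204),.085),("bowl",(265,135),.05),("bottle",(410,194),.15)]:
    print(n,np.round(onz(ray("top",uv),z),3))
print(np.round(tri([ray("top",(246,187)),ray("scene",(253,199))]),3))
E
python3 b.py
```

```text
[[352.2, 0.0, 249.1], [0.0, 352.2, 188.3], [0.0, 0.0, 1.0]]
[[297.3, 0.0, 258.9], [0.0, 297.3, 194.1], [0.0, 0.0, 1.0]] [[-0.0, -0.945, -0.328, 0.084], [1.0, -0.0, -0.0, 0.0], [-0.0, -0.328, 0.945, -0.121], [0.0, 0.0, 0.0, 1.0]]
capA [0.631 0.024 0.124]
capB [0.586 0.024 0.124]
capC [0.542 0.023 0.124]
bar [ 0.533 -0.28   0.08 ]
arm tip [ 0.784 -0.274  0.08 ]
block [0.474 0.246 0.13 ]
hook [0.685 0.236 0.143]
jar [0.581 0.471 0.085]
bowl [ 0.817 -0.038  0.05 ]
bottle [ 0.611 -0.453  0.15 ]Traceback (most recent call last):
  File "b.py", line 7, in <module>
    print(np.round(tri([ray("top",(246,187)),ray("scene",(253,199))]),3))
          ~~~~~~~~^^^^^^^^^^^^^^^^^^^^^^^^^^^^^^^^^^^^^^^^^^^^^^^^^^^^^^
    return _wrapfunc(a, 'round', decimals=decimals, out=out)
    return _wrapit(obj, method, *args, **kwds)
    conv = _array_converter(obj)
ValueError: setting an array element with a sequence. The requested array has an inhomogeneous shape after 1 dimensions. The detected shape was (2,) + inhomogeneous part.
```

View pics/crop0.png

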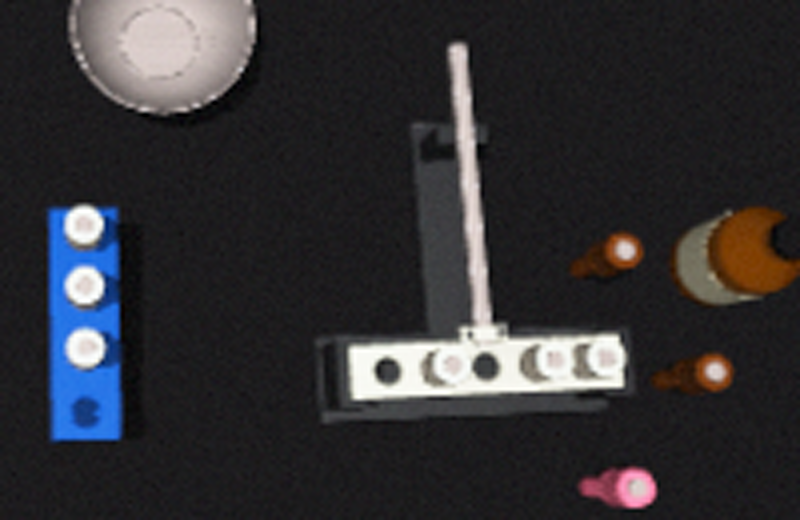

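The crop shows the bar's empty holes at crop (388,370) and (487,366), the 1st and 3rd from the left (y=+76 and y=0). The white caps sit at (452,366), (555,360) and (606,358). The look-alikes at crop (624,250), (715,372) and (635,487) are brown, brown and pink, and stand outside the bar. The spares with white caps, in the blue rack at (85,225), (85,287) and (85,348), fit the description. Next I move to a vantage point near the rack and carrier.

```bash
python3 -m inch '[20,-40,20,0,0,0.1,100, 40,-76,40,0,0,0.2,100, 60,-112,60,0,0,0.28,100, 78,-150,75,0,0,0.28,100, 97,-186,90,0,0,0.28,100, 116,-222,105,0,0,0.28,100, 134,-258,120,0,0,0.28,100, 152,-294,130,0,0,0.28,100]' && python3 -m inch '[18,-36,0,0,0,0,100, 36,-72,0,0,0,0,100, 54,-108,0,0,0,0,100, 72,-144,0,0,0,0,100, 90,-180,0,0,0,0,100, 108,-216,0,0,0,0,100, 120,-240,0,0,0,0,100, 120,-240,0,0,0,0,100]'
cat > c.py <<'E'
from h import *
import sys
tag=sys.argv[1];names=sys.argv[2:]
o,im=snap("wrist");cv2.imwrite(f"pics/{tag}.png",im)
print(np.round(o["eef_pos"],4),np.round(R.from_quat(o["tool_rot"]).as_matrix()[:2,1],3),np.round(o["joint_pos"],2),o["clock"])
for n in names:
    n,z=n.split(":");z=float(z)
    print(n,[(np.round(d["uv"],1).tolist(),round(d["confidence"],2),np.round(onz(ray("wrist",d["uv"],o),z),4).tolist()) for d in bot.spot_point("wrist",n)])
E
python3 c.py w1 tube1_cap:.102 spare1_cap:.102 carrier_row:.072 carrier_balance:.076 carrier_arm:.072 rack:0 stand:0
```

```text
clock: 2.62
eef_pos: [0.2811, 0.2045, 0.3783]
tool_rot: [-0.0, 1.0, 0.001, 0.001]
ft_force: [1.0, -0.1, -0.2]
grip_width: 0.0853
grasp_force: 0.0
clock: 3.28
eef_pos: [0.4024, -0.0379, 0.3763]
tool_rot: [0.004, 1.0, -0.001, 0.0]
ft_force: [0.7, 0.8, 0.6]
grip_width: 0.0854
grasp_force: 0.0
[ 0.4024 -0.0379  0.3763] [0.007 1.   ] [-0.09  0.03  0.07  1.62 -0.   -0.09] 3.2833
tube1_cap [([131.1, 241.5], 0.97, [0.5349, -0.2453, 0.102]), ([287.1, 232.6], 0.18, [0.5163, 0.003, 0.102])]
spare1_cap [([296.1, 252.4], 0.69, [0.5508, 0.0181, 0.102])]
carrier_row [([117.2, 234.0], 0.7, [0.5377, -0.286, 0.072]), ([408.7, 185.5], 0.61, [0.4525, 0.2069, 0.072])]
carrier_balance [([126.1, 266.8], 0.83, [0.6025, -0.2808, 0.076])]
carrier_arm [([130.0, 244.6], 0.68, [0.5576, -0.2645, 0.072])]
rack [([289.7, 234.3], 0.58, [0.571, 0.0183, 0.0]), ([130.7, 244.7], 0.48, [0.5983, -0.3015, 0.0])]
stand []
```

View pics/w1.png

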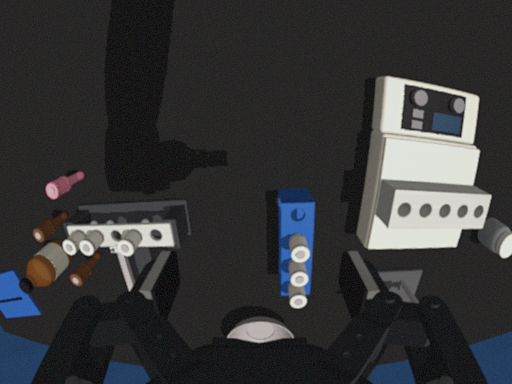

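The wrist picture shows the bar on the left, with empty holes at about (157,235) and (112,238). The blue rack is at (297,250) with its empty hole at (298,214) and three white caps, and the block is at (435,210). The brown and pink tubes are at the far left. Next I take two closer views, over the rack and over the carrier.

```bash
python3 -m inch '[10,20,-35,0,0,0,100, 25,40,-70,0,0,0,100, 38,58,-96,0,0,0,100, 38,58,-96,0,0,0,100, 38,58,-96,0,0,0,100]' >/dev/null; python3 c.py w2 spare1_cap:.124 rack:0 block_top:.13 hook:.143
python3 -m inch '[0,-40,0,0,0,0,100, 0,-80,0,0,0,0,100, 0,-120,0,0,0,0,100, 0,-160,0,0,0,0,100, 0,-200,0,0,0,0,100, 0,-240,0,0,0,0,100, 0,-260,0,0,0,0,100, 0,-260,0,0,0,0,100]' >/dev/null;  python3 -m inch '[0,0,0,0,0,0,100]';python3 c.py w3 tube1_cap:.102 carrier_row:.072 carrier_balance:.076
python3 - <<'E'
import cv2,numpy as np
a=cv2.imread("pics/w2.png");b=cv2.imread("pics/w3.png")
cv2.imwrite("pics/w23.png",np.hstack([cv2.resize(a[150:384,180:400],None,fx=1.8,fy=1.8),cv2.resize(b[150:384,130:350],None,fx=1.8,fy=1.8)]))
E
```

```text
[0.4376 0.0254 0.2794] [-0.003  1.   ] [ 0.06  0.11 -0.09  1.38 -0.    0.06] 4.1
spare1_cap [([252.8, 264.6], 0.74, [0.5302, 0.0191, 0.124])]
rack [([255.2, 241.6], 0.55, [0.5675, 0.0202, -0.0])]
block_top [([449.7, 218.7], 0.71, [0.4762, 0.2475, 0.13]), ([258.1, 291.4], 0.57, [0.5629, 0.025, 0.13])]
hook [([404.8, 187.8], 0.73, [0.4352, 0.1701, 0.143]), ([405.1, 355.6], 0.6, [0.6906, 0.2395, 0.143]), ([257.5, 261.7], 0.36, [0.5146, 0.0243, 0.143])]
clock: 5.1
eef_pos: [0.4383, -0.2375, 0.2817]
tool_rot: [0.002, 1.0, -0.0, 0.001]
ft_force: [-0.7, 0.4, 0.3]
grip_width: 0.0854
grasp_force: 0.0
[ 0.4383 -0.2375  0.2817] [0.005 1.   ] [-0.5   0.23  0.06  1.4   0.   -0.49] 5.1
tube1_cap [([251.4, 261.8], 0.92, [0.5437, -0.2467, 0.102]), ([444.9, 251.8], 0.65, [0.5432, 0.0159, 0.102])]
carrier_row [([221.4, 246.5], 0.66, [0.5398, -0.2857, 0.072])]
carrier_balance [([228.0, 290.0], 0.74, [0.6068, -0.2805, 0.076])]
```

View pics/w23.png

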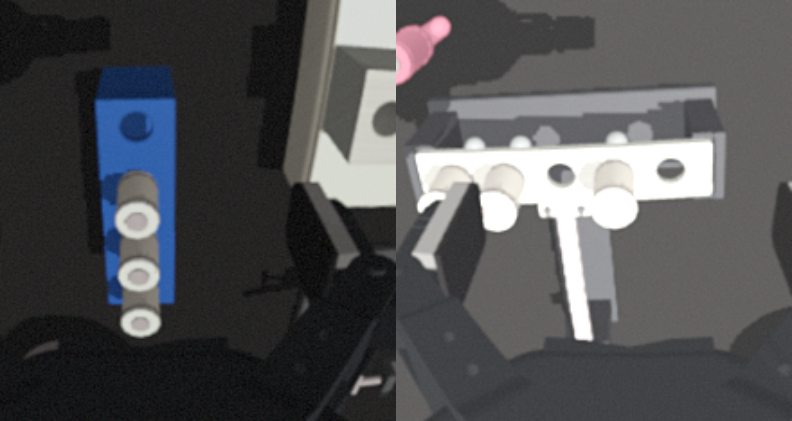

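Left half: spare cap tops at crop (137,219), (138,275) and (140,323), and the rack's free hole at (136,125). Right half: carrier holes free at (562,175) and (671,170), with a seated cap between them at (614,208). I triangulate these against the top view.

```bash
cat > d.py <<'E'
from h import *
def O(p,y=1):return dict(eef_pos=p,tool_rot=[0,1,0,0])
o2=O([.4376,.0254,.2794]);o2["tool_rot"]=[-.0015,1,0,0];o3=O([.4383,-.2375,.2817]);o3["tool_rot"]=[.0023,1,0,0.0005]
for n,t,o,w,z in [("C",(246.25,217),o2,(256.1,271.7),.124),("B",(246.25,201.75),o2,(256.9,303.1),.124),("A",(246.25,186.25),o2,(258.1,329.4),.124),("rackhole",(246.5,233),o2,(255.6,219.4),.072),
 ("h1",(322,222.5),o3,(282.8,244.4),.08),("h3",(346.75,221.5),o3,(222.2,247.2),.08),("cap2",(338.25,221.5),o3,(251.1,265.6),.124)]:
    X,e=tri([ray("top",t),ray("wrist",w,o)])
    print(n,np.round(X,4),round(e,4),"z given: top",np.round(onz(ray("top",t),z)[:2],4),"wrist",np.round(onz(ray("wrist",w,o),z)[:2],4))
E
python3 d.py
```

```text
C [0.5421 0.0227 0.1218] 0.0001 z given: top [0.5419 0.0226] wrist [0.5406 0.0228]
B [0.5869 0.0233 0.1237] 0.0004 z given: top [0.5869 0.023 ] wrist [0.5867 0.0237]
A [0.6335 0.0242 0.1226] 0.0009 z given: top [0.6332 0.0233] wrist [0.632  0.0252]
rackhole [0.4974 0.0214 0.0772] 0.0005 z given: top [0.4977 0.0208] wrist [0.4998 0.0218]
h1 [ 0.5305 -0.2086  0.0836] 0.0002 z given: top [ 0.5309 -0.2096] wrist [ 0.5323 -0.2081]
h3 [ 0.5339 -0.2836  0.0848] 0.0008 z given: top [ 0.5345 -0.2858] wrist [ 0.5362 -0.2835]
cap2 [ 0.5305 -0.246   0.1304] 0.0002 z given: top [ 0.5309 -0.2475] wrist [ 0.5348 -0.2464]
```

Triangulated points are consistent: hole spacing is 75.8 mm (76 expected) and cap pitch 45 mm (46 expected). The heights read about 5 mm high, from a small bias between the two cameras, so I average x at the true heights. That gives spare C at (0.543, 0.023), hole 1 at (0.5315, -0.209), hole 3 at (0.535, -0.2845), and a carrier yaw of about 3°. I pick up spare C.

```bash
python3 -m inch '[12,33,0,0,0,0,80, 27,70,-8,0,0,0,60, 42,107,-20,0,0,0,60, 57,144,-35,0,0,0,60, 72,181,-55,0,0,0,60, 87,218,-70,0,0,0,60, 105,250,-82,0,0,0,60, 105,260,-82,0,0,0,60]' | head -2; python3 -m inch '[0,0,0,0,0,0,60]' |head -2; python3 c.py w4 spare1_cap:.116
```

```text
clock: 5.97
eef_pos: [0.5441, 0.0299, 0.1962]
clock: 6.05
eef_pos: [0.5432, 0.0284, 0.1978]
[0.5432 0.0284 0.1978] [-0.006  1.   ] [0.05 0.36 0.02 1.24 0.   0.05] 6.05
spare1_cap [([252.2, 206.3], 0.63, [0.5387, 0.0237, 0.116])]
```

```bash
python3 -m inch '[0,-5,-25,0,0,0,60, 0,-5,-50,0,0,0,60, 0,-5,-75,0,0,0,60, 0,-5,-90,0,0,0,60, 0,-5,-97,0,0,0,60, 0,-5,-97,0,0,0,60, 0,-5,-97,0,0,0,0, 0,-5,-97,0,0,0,0]'; python3 -m inch '[0,0,0,0,0,0,0, 0,0,0,0,0,0,0, 0,0,0,0,0,0,0, 0,0,0,0,0,0,0]'
```

```text
clock: 6.82
eef_pos: [0.5449, 0.0186, 0.1037]
tool_rot: [0.001, 1.0, 0.0, 0.002]
ft_force: [-0.2, -0.2, 2.0]
grip_width: 0.0278
grasp_force: 1.8
clock: 7.15
eef_pos: [0.5451, 0.0189, 0.1039]
tool_rot: [0.0, 1.0, -0.0, 0.002]
ft_force: [-0.8, -0.2, 6.7]
grip_width: 0.0266
grasp_force: 59.0
```

Spare C is held (width 26.6 mm, 59 N). I lift it clear, turn the tool 87° and carry it over hole 1.

```bash
python3 -m inch '[0,0,15,0,0,0,0, 0,0,40,0,0,0,0, 0,0,75,0,0,0,0, 0,0,110,0,0,0,0, -2,-20,135,0,0,-0.12,0, -4,-45,146,0,0,-0.24,0, -6,-75,146,0,0,-0.36,0, -7,-105,146,0,0,-0.48,0]'|head -3;  python3 -m inch '[-1,-30,0,0,0,-0.12,0, -2,-60,0,0,0,-0.24,0, -4,-90,0,0,0,-0.36,0, -6,-115,0,0,0,-0.48,0, -6,-123,0,0,0,-0.6,0, -6,-123,0,0,0,-0.72,0, -6,-123,0,0,0,-0.84,0, -6,-123,0,0,0,-0.96,0]'|head -3
python3 -m inch '[0,0,0,0,0,-0.08,0, 0,0,0,0,0,-0.08,0, 0,0,0,0,0,-0.08,0]'; python3 c.py w5 spare1_cap:.2 tube1_cap:.102
python3 -c "
import cv2
a=cv2.imread('pics/w5.png');cv2.imwrite('pics/w5c.png',cv2.resize(a[130:384,120:400],None,fx=2.2,fy=2.2))"
```

```text
clock: 7.82
eef_pos: [0.5373, -0.0867, 0.2499]
tool_rot: [0.24, 0.971, 0.0, 0.002]
clock: 8.48
eef_pos: [0.5305, -0.2095, 0.248]
tool_rot: [0.662, 0.749, -0.0, -0.0]
clock: 8.73
eef_pos: [0.5307, -0.2089, 0.2481]
tool_rot: [0.688, 0.725, 0.0, 0.0]
ft_force: [0.6, 0.8, -0.4]
grip_width: 0.0262
grasp_force: 59.6
[ 0.5307 -0.2089  0.2481] [0.999 0.052] [-0.38  0.38  0.19  1.38 -0.    1.14] 8.7333
spare1_cap [([258.6, 269.8], 0.73, [0.5323, -0.2371, 0.2]), ([262.8, 224.1], 0.35, [0.5332, -0.2026, 0.2])]
tube1_cap [([261.3, 226.7], 0.41, [0.5356, -0.2509, 0.102])]
```

View pics/w5c.png

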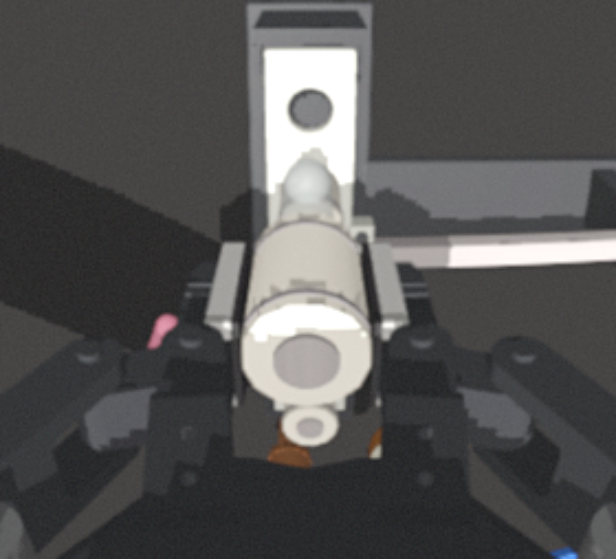

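The tube hangs upright between the jaws: cap top at crop (307,345), round bottom at (310,186). The free hole 1 shows at (310,109). I compare the tube axis with the hole.

```bash
python3 - <<'E'
from h import *
o=bot.get_obs();t=o["eef_pos"]
for n,c,z in [("hole",(310.5,109),.08),("captop",(307,350),t[2]+.0121),("tip",(310,187),t[2]-.084)]:
    print(n,np.round(onz(ray("wrist",(120+c[0]/2.2,130+c[1]/2.2),o),z)-t,4))
E
```

```text
hole [ 0.0026  0.0002 -0.168 ]
captop [0.0006 0.0013 0.0121]
tip [ 0.002  -0.0029 -0.084 ]
```

```bash
python3 -m inch '[1,1,-20,0,0,0,0, 1,1,-45,0,0,0,0, 1,1,-65,0,0,0,0, 1,1,-78,0,0,0,0, 1,1,-88,0,0,0,0, 1,1,-98,0,0,0,0, 1,1,-98,0,0,0,0]'
```

```text
clock: 9.47
eef_pos: [0.5308, -0.2076, 0.148]
tool_rot: [0.689, 0.725, -0.001, -0.001]
ft_force: [-1.0, -0.4, -0.9]
grip_width: 0.0267
grasp_force: 59.6
```

```bash
python3 -m inch '[0,0,-12,0,0,0,0, 0,0,-22,0,0,0,0, 0,0,-29,0,0,0,0, 0,0,-34,0,0,0,0, 0,0,-34,0,0,0,0]';python3 -c "
from h import *
o,im=snap('wrist');cv2.imwrite('pics/w6.png',im)"
```

```text
clock: 9.88
eef_pos: [0.531, -0.2077, 0.1148]
tool_rot: [0.689, 0.725, -0.0, -0.001]
ft_force: [0.2, -0.3, -0.7]
grip_width: 0.027
grasp_force: 59.6
```

```bash
python3 -m inch '[0,0,-2,0,0,0,60, 0,0,-2,0,0,0,60, 0,0,-2,0,0,0,60, 0,0,-2,0,0,0,60, 0,0,12,0,0,0,60, 0,0,40,0,0,0,60, 0,0,80,0,0,0,60, 0,0,120,0,0,0,60]'; python3 -m inch '[5,25,0,0,0,0.12,60, 12,55,0,0,0,0.24,60, 20,85,0,0,0,0.36,60, 28,115,0,0,0,0.48,60, 37,145,0,0,0,0.6,60, 46,175,0,0,0,0.72,60, 53,205,0,0,0,0.84,60, 58,230,0,0,0,0.96,60]'|head -3;python3 -m inch '[0,0,-20,0,0,0.12,60, 0,0,-30,0,0,0.24,60, 0,0,-35,0,0,0.36,60, 0,0,-40,0,0,0.48,60, 0,0,-40,0,0,0.56,60, 0,0,-40,0,0,0.56,60, 0,0,-40,0,0,0.56,60]';python3 c.py w7 spare1_cap:.094
```

```text
clock: 10.6
eef_pos: [0.5308, -0.2076, 0.2364]
tool_rot: [0.689, 0.725, -0.001, -0.001]
ft_force: [0.6, 0.7, 0.1]
grip_width: 0.0511
grasp_force: 0.0
clock: 11.27
eef_pos: [0.5902, 0.0242, 0.2362]
tool_rot: [0.273, 0.962, 0.0, 0.0]
clock: 11.85
eef_pos: [0.5898, 0.0221, 0.1962]
tool_rot: [0.001, 1.0, 0.0, 0.0]
ft_force: [0.4, -0.7, -0.9]
grip_width: 0.0512
grasp_force: 0.0
[0.5898 0.0221 0.1962] [0.003 1.   ] [0.04 0.45 0.15 1.27 0.   0.04] 11.85
spare1_cap [([12.3, 146.3], 0.79, [0.5325, -0.221, 0.094]), ([257.4, 151.8], 0.71, [0.549, 0.0213, 0.094])]
```

View pics/w7.png

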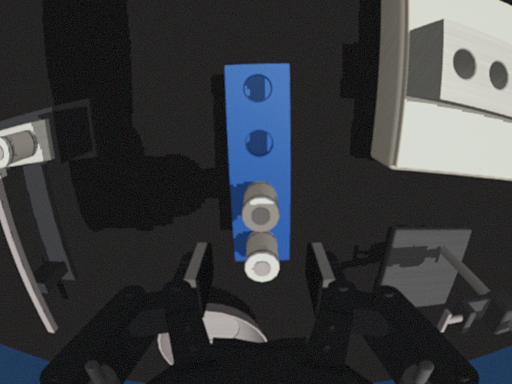

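The rack's first two holes, (257,87) and (259,143), are now free, and the low spot report was that empty hole. Spares B and A have cap tops at (261,214) and (262,267). The first spare sits in the bar's end hole at (10,150).

```bash
python3 - <<'E'
from h import *
o=bot.get_obs()
for u in [(261,214),(262,267)]: print(np.round(onz(ray("wrist",u,o),.116),4))
print(np.round(onz(ray("wrist",(259,143),o),.072),4), o["eef_pos"])
E
```

```text
[0.5912 0.0238 0.116 ]
[0.6376 0.0246 0.116 ]
[0.5459 0.0225 0.072 ] [0.589924   0.02199763 0.19634474]
```

```bash
python3 -m inch '[1,1,-25,0,0,0,60, 1,1,-50,0,0,0,60, 1,1,-75,0,0,0,60, 1,1,-88,0,0,0,60, 1,1,-93,0,0,0,60, 1,1,-93,0,0,0,60, 1,1,-93,0,0,0,0, 1,1,-93,0,0,0,0]'; python3 -m inch '[0,0,0,0,0,0,0, 0,0,0,0,0,0,0, 0,0,0,0,0,0,0, 0,0,0,0,0,0,0]'
```

```text
clock: 12.62
eef_pos: [0.5919, 0.023, 0.1045]
tool_rot: [0.001, 1.0, 0.0, 0.001]
ft_force: [-0.2, -0.3, -0.2]
grip_width: 0.028
grasp_force: 0.0
clock: 12.95
eef_pos: [0.592, 0.0231, 0.1047]
tool_rot: [0.0, 1.0, 0.0, 0.002]
ft_force: [0.9, -0.5, 6.1]
grip_width: 0.0264
grasp_force: 59.0
```

```bash
python3 -m inch '[0,0,15,0,0,0,0, 0,0,40,0,0,0,0, 0,0,75,0,0,0,0, 0,0,110,0,0,0,0, -4,-20,135,0,0,-0.12,0, -9,-48,146,0,0,-0.24,0, -14,-84,146,0,0,-0.36,0, -21,-122,146,0,0,-0.48,0]'|head -3;  python3 -m inch '[-7,-37,0,0,0,-0.12,0, -14,-74,0,0,0,-0.24,0, -21,-110,0,0,0,-0.36,0, -28,-145,0,0,0,-0.48,0, -34,-170,0,0,0,-0.6,0, -36,-184,0,0,0,-0.72,0, -36,-184,0,0,0,-0.84,0, -36,-184,0,0,0,-0.96,0]'|head -3
python3 -m inch '[0,0,0,0,0,-0.08,0, 0,0,0,0,0,-0.08,0, 0,0,0,0,0,-0.08,0]'; python3 c.py w8 
python3 -c "
import cv2
a=cv2.imread('pics/w8.png');cv2.imwrite('pics/w8c.png',cv2.resize(a[100:384,120:400],None,fx=2.1,fy=2.1))"
```

```text
clock: 13.62
eef_pos: [0.5703, -0.0993, 0.2505]
tool_rot: [0.24, 0.971, 0.0, 0.002]
clock: 14.28
eef_pos: [0.5329, -0.2844, 0.2484]
tool_rot: [0.663, 0.749, -0.0, -0.0]
clock: 14.53
eef_pos: [0.5335, -0.2829, 0.2487]
tool_rot: [0.688, 0.725, -0.0, -0.0]
ft_force: [-0.3, 0.3, -0.8]
grip_width: 0.027
grasp_force: 59.1
[ 0.5335 -0.2829  0.2487] [0.999 0.052] [-0.49  0.45  0.3   1.42  0.    1.03] 14.5333
```

View pics/w8c.png

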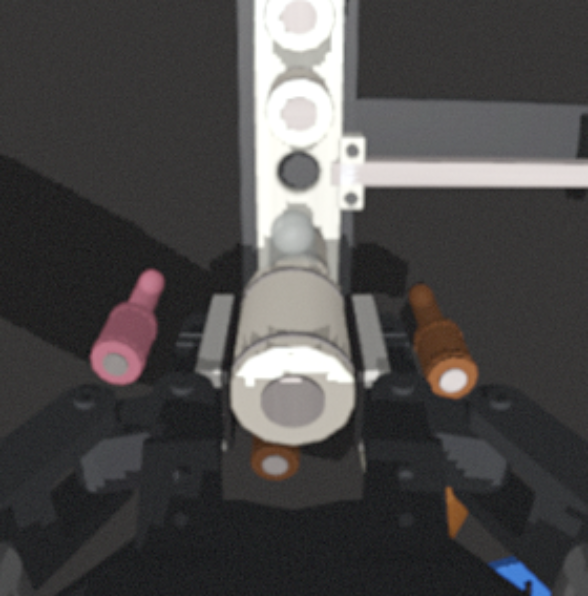

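The tube hangs over the bar: cap top at (292,395), round bottom at (293,232), with free hole 3 at (298,171). The caps in holes 1 and 2 are at (300,17) and (298,112). The pink and brown tubes lie well clear of the fingers' path at (118,362), (452,378) and (274,462).

```bash
python3 - <<'E'
from h import *
o=bot.get_obs();t=o["eef_pos"]
for n,c,z in [("hole",(298,171),.08),("captop",(292,395),t[2]+.0115),("tip",(293,232),t[2]-.0845),("cap2",(300,114),.124),("cap1",(299.5,17),.124)]:
    X=onz(ray("wrist",(120+c[0]/2.1,100+c[1]/2.1),o),z); print(n,np.round(X-t,4),np.round(X,4))
E
```

```text
hole [ 0.0034 -0.0019 -0.1687] [ 0.537  -0.2847  0.08  ]
captop [0.0004 0.0014 0.0115] [ 0.5339 -0.2814  0.2602]
tip [ 0.0007  0.0006 -0.0845] [ 0.5343 -0.2823  0.1642]
cap2 [ 0.0018  0.0351 -0.1247] [ 0.5354 -0.2477  0.124 ]
cap1 [-0.0005  0.074  -0.1247] [ 0.5331 -0.2089  0.124 ]
```

```bash
python3 -m inch '[2,-2,-20,0,0,0,0, 2,-2,-45,0,0,0,0, 2,-2,-65,0,0,0,0, 2,-2,-78,0,0,0,0, 2,-2,-88,0,0,0,0, 2,-2,-98,0,0,0,0, 2,-2,-98,0,0,0,0]'
```

```text
clock: 15.17
eef_pos: [0.5348, -0.2843, 0.1488]
tool_rot: [0.689, 0.725, -0.0, -0.002]
ft_force: [-0.2, -0.3, -0.8]
grip_width: 0.0261
grasp_force: 59.1
```

```bash
python3 -m inch '[0,0,-12,0,0,0,0, 0,0,-22,0,0,0,0, 0,0,-29,0,0,0,0, 0,0,-34,0,0,0,0, 0,0,-34,0,0,0,0]'; python3 -m inch '[0,0,-1,0,0,0,60, 0,0,-1,0,0,0,60, 0,0,-1,0,0,0,60, 0,0,-1,0,0,0,60, 0,0,12,0,0,0,60, 0,0,45,0,0,0,60, 0,0,80,0,0,0,60, 0,0,120,0,0,0,60]'; python3 -m inch '[0,0,0,0,0,0.12,100, 0,0,0,0,0,0.24,100, 0,0,0,0,0,0.36,100, 0,0,0,0,0,0.48,100, 0,0,0,0,0,0.6,100, 0,0,0,0,0,0.72,100, 0,0,0,0,0,0.84,100, 0,0,0,0,0,0.96,100]'|head -3;python3 -m inch '[-25,0,0,0,0,0.12,100, -45,0,0,0,0,0.24,100, -65,0,0,0,0,0.36,100, -85,0,0,0,0,0.48,100, -85,0,0,0,0,0.6,100, -85,0,0,0,0,0.61,100, -85,0,0,0,0,0.61,100]';python3 c.py w9 carrier_row:.072 carrier_balance:.076 tube1_cap:.102
```

```text
clock: 15.58
eef_pos: [0.5351, -0.2846, 0.1157]
tool_rot: [0.689, 0.725, -0.0, -0.001]
ft_force: [-0.7, 0.8, 0.5]
grip_width: 0.0268
grasp_force: 59.1
clock: 16.25
eef_pos: [0.5348, -0.2845, 0.2371]
tool_rot: [0.689, 0.725, -0.0, -0.001]
ft_force: [0.8, -0.6, 0.4]
grip_width: 0.0514
grasp_force: 0.0
clock: 16.92
eef_pos: [0.5358, -0.2851, 0.2374]
tool_rot: [0.274, 0.962, -0.0, 0.0]
clock: 17.5
eef_pos: [0.4509, -0.2852, 0.2376]
tool_rot: [-0.023, 1.0, -0.0, 0.001]
ft_force: [-0.5, -0.1, 0.2]
grip_width: 0.0852
grasp_force: 0.0
[ 0.4509 -0.2852  0.2376] [-0.046  0.999] [-0.56  0.31  0.06  1.32  0.   -0.61] 17.5
carrier_row [([254.2, 253.0], 0.89, [0.536, -0.2864, 0.072])]
carrier_balance [([254.2, 303.2], 0.81, [0.6058, -0.2837, 0.076])]
tube1_cap [([293.5, 274.0], 0.95, [0.5423, -0.2448, 0.102]), ([463.3, 315.6], 0.43, [0.6273, 0.0176, 0.102])]
```

View pics/w9.png

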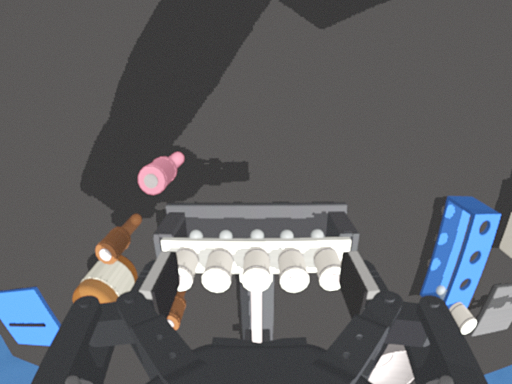

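All five holes are filled: caps at (185,270), (218,270), (257,268), (294,269) and (330,268), with the row level. The arm runs straight down the image at column 256. I grip the arm at the balance point, about (0.602, -0.282), with a narrow opening so the brown tube beside it is not touched.

```bash
python3 -m inch '[35,1,0,0,0,0,35, 75,2,0,0,0,0,35, 115,3,0,0,0,0,35, 151,3,0,0,0,0,35, 151,3,0,0,0,0,35, 151,3,0,0,0,0,35, 151,3,0,0,0,0,35]'|head -3; python3 c.py w10 carrier_balance:.076 carrier_arm:.072
```

```text
clock: 18.28
eef_pos: [0.6014, -0.2816, 0.2357]
tool_rot: [-0.025, 1.0, 0.0, -0.001]
[ 0.6014 -0.2816  0.2357] [-0.049  0.999] [-0.44  0.59  0.49  1.47 -0.   -0.49] 18.2833
carrier_balance [([255.1, 181.4], 0.75, [0.6013, -0.285, 0.076])]
carrier_arm [([260.6, 298.3], 0.85, [0.7488, -0.272, 0.072]), ([495.5, 226.8], 0.64, [0.6474, 0.0473, 0.072]), ([302.7, 120.0], 0.46, [0.5385, -0.2423, 0.072])]
```

```bash
python3 -m inch '[0,-1,-35,0,0,0.01,35, 0,-2,-70,0,0,0.01,35, 0,-2,-105,0,0,0.01,35, 0,-2,-130,0,0,0.01,35, 0,-2,-147,0,0,0.01,35, 0,-2,-157,0,0,0.01,35, 0,-2,-157,0,0,0.01,35]'; python3 -m inch '[0,0,0,0,0,0,0, 0,0,0,0,0,0,0, 0,0,0,0,0,0,0, 0,0,0,0,0,0,0, 0,0,0,0,0,0,0]'
```

```text
clock: 19.02
eef_pos: [0.5995, -0.2837, 0.0783]
tool_rot: [-0.029, 1.0, 0.001, -0.002]
ft_force: [-0.7, 0.8, -0.8]
grip_width: 0.0298
grasp_force: 0.0
clock: 19.43
eef_pos: [0.6024, -0.2845, 0.082]
tool_rot: [-0.03, 1.0, -0.001, 0.001]
ft_force: [-2.9, 1.3, 5.5]
grip_width: 0.0107
grasp_force: 59.8
```

```bash
python3 -m inch '[0,0,5,0,0,0,0, 0,0,12,0,0,0,0, 0,0,22,0,0,0,0, 0,0,35,0,0,0,0, 0,0,48,0,0,0,0, 0,0,60,0,0,0,0, 0,0,65,0,0,0,0, 0,0,65,0,0,0,0]';python3 -m inch '[0,0,15,0,0,0,0, 0,0,35,0,0,0,0, 0,0,58,0,0,0,0, 0,0,80,0,0,0,0, 0,0,98,0,0,0,0, 0,0,110,0,0,0,0, 0,0,115,0,0,0,0, 0,0,115,0,0,0,0]';
cat > e.py <<'E'
from h import *
import sys
print(np.round(bot.get_obs()["ft_torque"],2))
rs={}
for c in ["top","scene","wrist"]:
    o,im=snap(c);cv2.imwrite(f"pics/{c}{sys.argv[1]}.png",im)
    for n,z in [("block_top",.13),("hook",.143),("carrier_row",o["eef_pos"][2]-.01),("carrier_arm",o["eef_pos"][2]-.01)]:
        d=bot.spot_point(c,n)
        for q in d[:2]: print(c,n,np.round(q["uv"],1),round(q["confidence"],2),np.round(onz(ray(c,q["uv"],o),z),4))
print(np.round(o["eef_pos"],4),o["clock"])
E
python3 e.py 11
```

```text
clock: 20.1
eef_pos: [0.6028, -0.2845, 0.1469]
tool_rot: [-0.03, 1.0, -0.001, 0.002]
ft_force: [0.4, -0.2, -5.4]
grip_width: 0.0106
grasp_force: 58.6
clock: 20.77
eef_pos: [0.6021, -0.2842, 0.2607]
tool_rot: [-0.03, 1.0, -0.0, 0.001]
ft_force: [0.7, -0.1, -5.8]
grip_width: 0.0111
grasp_force: 58.8
[-0.02 -0.02  0.02]
top block_top [167.5 237.5] 0.56 [0.4808 0.248  0.13  ]
top carrier_row [370.5 216.7] 0.57 [ 0.5343 -0.297   0.2507]
top carrier_row [357.6 134.2] 0.42 [ 0.7562 -0.2735  0.2507]
top carrier_arm [358.6 133.9] 0.9 [ 0.757  -0.2762  0.2507]
scene block_top [253.1 149.5] 0.55 [0.4831 0.2292 0.13  ]
scene block_top [239.6 216. ] 0.33 [ 0.6844 -0.1033  0.13  ]
scene hook [299.2 166.4] 0.57 [0.6958 0.2232 0.143 ]
scene carrier_row [160.4 199.1] 0.84 [ 0.5363 -0.2874  0.248 ]
scene carrier_arm [216.9 227.4] 0.62 [ 0.7531 -0.2822  0.248 ]
wrist block_top [260.  269.9] 0.5 [ 0.6845 -0.2776  0.13  ]
wrist carrier_row [ 89. 187.] 0.21 [ 0.5643 -0.3746  0.2494]
[ 0.6016 -0.2839  0.2594] 21.2667
```

The full carrier is lifted and balanced (5.7 N, almost no moment). I measure the block wells precisely from the top picture and the first wrist picture.

```bash
python3 - <<'E'
from h import *
def wells(f,x0,y0,x1,y1,thr):
    g=cv2.cvtColor(cv2.imread(f),cv2.COLOR_BGR2GRAY)[y0:y1,x0:x1]
    g=cv2.resize(g,None,fx=4,fy=4,interpolation=cv2.INTER_CUBIC)
    n,l,s,c=cv2.connectedComponentsWithStats((g<thr).astype(np.uint8))
    return [((c[i]+.5)/4-.5+[x0,y0],s[i,4]/16) for i in range(1,n) if 15<s[i,4]/16<200]
o1=dict(eef_pos=[.4024,-.0379,.3763],tool_rot=[.0035,1,-.001,0])
for c,f,b in [("top","pics/top0.png",(134,230,204,250)),("top","pics/top11.png",(134,230,204,250)),("wrist","pics/w1.png",(396,196,492,226))]:
    P=[]
    for uv,a in wells(f,*b,110):
        X=onz(ray(c,uv,o1),.13);P.append(X);print(f,np.round(uv,1),a,np.round(X,4))
E
```

```text
pics/top0.png [202.5 241.4] 24.4375 [0.4705 0.1476 0.13  ]
pics/top0.png [139.4 238.5] 24.8125 [0.4774 0.3278 0.13  ]
pics/top0.png [152.6 239.2] 20.5 [0.4755 0.2902 0.13  ]
pics/top0.png [165.6 239.9] 17.3125 [0.4738 0.2532 0.13  ]
pics/top11.png [202.5 241.4] 24.75 [0.4704 0.1475 0.13  ]
pics/top11.png [139.5 238.5] 25.375 [0.4775 0.3276 0.13  ]
pics/top11.png [152.6 239.2] 20.4375 [0.4755 0.2902 0.13  ]
pics/top11.png [165.6 239.9] 17.375 [0.4738 0.2531 0.13  ]
pics/w1.png [488.8 215.8] 116.6875 [0.4874 0.3537 0.13  ]
pics/w1.png [404.  209.2] 112.8125 [0.4702 0.1719 0.13  ]
pics/w1.png [425.1 209.9] 100.5625 [0.4722 0.2098 0.13  ]
pics/w1.png [444.5 210.3] 86.1875 [0.474  0.2476 0.13  ]
pics/w1.png [462.2 210.7] 74.0 [0.4758 0.2857 0.13  ]
pics/w1.png [478.2 211. ] 64.6875 [0.4776 0.3235 0.13  ]
```

```bash
python3 - <<'E'
import cv2
a=cv2.imread("pics/top0.png");cv2.imwrite("pics/st.png",cv2.resize(a[120:260,115:215],None,fx=4,fy=4,interpolation=cv2.INTER_CUBIC))
E
```

```text
(no output)
```

View pics/st.png

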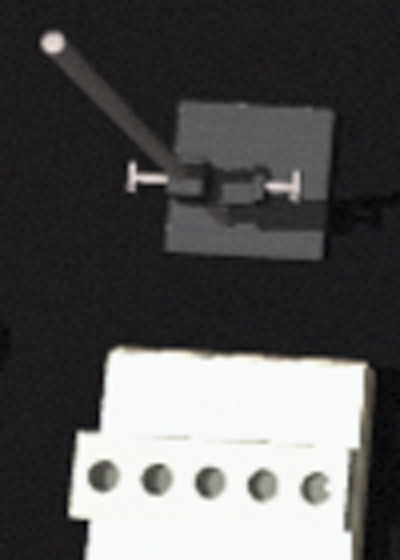

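The wells by wrist are centred on (0.474, 0.2476) with 37.9 mm pitch and yaw about -2.8°. The top crop agrees: the middle well at crop (210,482) gives (0.472, 0.248), and the hook boss at (215,183) matches the predicted (0.688, 0.237). The rod rises at (55,42). I carry the carrier over at height, stopping 30 mm short in y.

```bash
python3 -m inch '[-2,8,0,0,0,0,0, -5,24,0,0,0,-0.01,0, -8,48,0,0,0,-0.02,0, -12,76,0,0,0,-0.03,0, -16,106,0,0,0,-0.04,0, -20,136,0,0,0,-0.05,0, -24,166,0,0,0,-0.06,0, -28,196,0,0,0,-0.07,0]'|head -3;python3 -m inch '[-4,30,0,0,0,-0.01,0, -8,60,0,0,0,-0.02,0, -12,90,0,0,0,-0.03,0, -16,120,0,0,0,-0.038,0, -20,150,0,0,0,-0.038,0, -24,180,0,0,0,-0.038,0, -28,210,0,0,0,-0.038,0, -31,238,0,0,0,-0.038,0]'|head -3; python3 -m inch '[-2,20,0,0,0,0,0, -2,38,0,0,0,0,0, -2,50,0,0,0,0,0, -2,58,0,0,0,0,0, -2,62,0,0,0,0,0, -2,62,0,0,0,0,0, -2,62,0,0,0,0,0]'; python3 e.py 12
```

```text
clock: 22.18
eef_pos: [0.573, -0.0861, 0.2602]
tool_rot: [0.006, 1.0, 0.0, 0.0]
clock: 22.85
eef_pos: [0.5416, 0.1521, 0.2604]
tool_rot: [0.024, 1.0, 0.0, 0.0]
clock: 23.43
eef_pos: [0.5407, 0.2113, 0.2599]
tool_rot: [0.025, 1.0, -0.0, -0.0]
ft_force: [-0.0, -0.2, -5.6]
grip_width: 0.0106
grasp_force: 58.9
[-0.02  0.02 -0.01]
top block_top [167.9 241.2] 0.68 [0.4703 0.2463 0.13  ]
top hook [175.5 167.9] 0.87 [0.6823 0.2311 0.143 ]
top carrier_row [170.6 236.7] 0.63 [0.4795 0.2154 0.2499]
top carrier_row [249.8 211.7] 0.48 [0.5447 0.0152 0.2499]
top carrier_arm [178.6 149.8] 0.72 [0.707  0.2043 0.2499]
top carrier_arm [413.1 192.5] 0.15 [ 0.5989 -0.4132  0.2499]
scene block_top [250.6 148.8] 0.6 [0.4724 0.2275 0.13  ]
scene hook [300.5 166.4] 0.57 [0.6995 0.226  0.143 ]
scene hook [284.8 245.1] 0.4 [ 0.8831 -0.1378  0.143 ]
scene carrier_row [248.5 125.6] 0.68 [0.4875 0.1996 0.25  ]
scene carrier_arm [298.1 144.8] 0.62 [0.7029 0.1976 0.25  ]
wrist block_top [459.7 186.8] 0.61 [0.546 0.423 0.13 ]
wrist carrier_row [112.5 262.9] 0.39 [0.5395 0.1285 0.2499]
wrist carrier_arm [110.8 263. ] 0.49 [0.5396 0.1273 0.2499]
[0.5408 0.2118 0.2599] 23.9333
```

```bash
cat > f.py <<'E'
from h import *
o,im=snap("top");z=o["eef_pos"][2]-.006
a=cv2.imread("pics/top11.png")
d=cv2.absdiff(im,a).max(2)[100:170,160:205]
g=im.max(2)[100:170,160:205]
m=(d>50)&(g>90)
for r in range(22,66,3):
    c=np.where(m[r])[0]
    if len(c): print(r+100,c.min()+160,c.max()+160, np.round(onz(ray("top",(c.mean()+160,r+100),o),z+.006)[:2],4))
r=np.where(m.any(1))[0]; print("tip row",r.min()+100)
for q in bot.silhouettes("top","carrier_row")[:2]:
    ys,xs=np.where(q["mask"]);b=ys>200
    print(q["confidence"],len(xs),xs.min(),xs.max(),ys.min(),ys.max())
    if b.any():
        for x in range(xs[b].min(),xs[b].max()+1,8):
            v=ys[b&(xs==x)]
            if len(v):print(x,v.min(),v.max())
print(o["eef_pos"])
E
python3 f.py
```

```text
140 177 180 [0.7307 0.2037]
143 176 180 [0.7226 0.2047]
146 176 180 [0.7144 0.2044]
149 176 180 [0.7063 0.2041]
152 177 179 [0.6982 0.2037]
155 175 179 [0.6901 0.206 ]
158 175 179 [0.6821 0.2057]
161 174 179 [0.6741 0.2067]
164 174 178 [0.6661 0.2076]
tip row 140
0.88 589 169 211 142 248
169 225 231
177 228 245
193 233 247
201 233 234
209 233 248
[0.54070867 0.21205066 0.25990295]
```

The arm tip in the top view puts the bar centre at (0.476, 0.216), with yaw about -3°. That leaves a shift of (-1, +32) mm, and then I lower it 35 mm.

```bash
python3 -m inch '[0,6,0,0,0,0,0, -1,14,0,0,0,0,0, -1,22,0,0,0,0,0, -1,28,0,0,0,0,0, -1,32,-2,0,0,0,0, -1,32,-10,0,0,0,0, -1,32,-20,0,0,0,0, -1,32,-28,0,0,0,0]'|head -3; python3 -m inch '[0,0,-5,0,0,0,0, 0,0,-7,0,0,0,0, 0,0,-7,0,0,0,0, 0,0,-7,0,0,0,0]'; python3 f.py; python3 e.py 13
```

```text
clock: 24.95
eef_pos: [0.5392, 0.2438, 0.2302]
tool_rot: [0.024, 1.0, -0.0, -0.001]
clock: 25.28
eef_pos: [0.5398, 0.2438, 0.2249]
tool_rot: [0.025, 1.0, -0.0, -0.0]
ft_force: [-0.2, 0.2, -4.9]
grip_width: 0.0107
grasp_force: 58.9
146 167 171 [0.7244 0.2353]
149 166 170 [0.7159 0.2377]
152 166 170 [0.7075 0.2373]
158 167 169 [0.6908 0.2365]
161 165 169 [0.6825 0.2389]
164 165 169 [0.6742 0.2385]
tip row 144
0.61 552 156 200 146 249
156 228 231
164 227 246
172 233 247
180 233 248
196 234 249
[0.53979405 0.24377835 0.22490781]
[-0.   -0.01 -0.07]
top block_top [169.6 238.9] 0.64 [0.4768 0.2418 0.13  ]
top block_top [160.6 216.5] 0.26 [0.5408 0.2705 0.13  ]
top hook [174.7 168.3] 0.62 [0.6811 0.2333 0.143 ]
top carrier_row [159.3 237.8] 0.59 [0.4774 0.2516 0.2155]
top carrier_arm [170.1 236.2] 0.66 [0.4818 0.2236 0.2155]
top carrier_arm [168.7 160.2] 0.56 [0.6871 0.2364 0.2155]
scene block_top [253.9 147.1] 0.85 [0.4754 0.2444 0.13  ]
scene block_top [241.1 129.9] 0.72 [0.3559 0.3152 0.13  ]
scene hook [300.5 166.9] 0.8 [0.7012 0.2234 0.143 ]
scene hook [245.3 122.3] 0.61 [0.3462 0.3554 0.143 ]
scene carrier_row [257.7 126.6] 0.54 [0.4828 0.2603 0.2153]
scene carrier_arm [302.  147.8] 0.7 [0.6957 0.2356 0.2153]
wrist block_top [256.9 269. ] 0.61 [0.5988 0.2397 0.13  ]
wrist hook [259.9 349.5] 0.64 [0.6898 0.2379 0.143 ]
wrist carrier_row [ 66.2 156.4] 0.29 [0.4753 0.1466 0.215 ]
[0.5397 0.244  0.225 ] 25.8833
```

The arm at (0.689, 0.2365) is over the hook at (0.688, 0.237), and the bar at about (0.476, 0.249) is over the block at (0.4735, 0.2477). It is still, with no contact force. I hand in.

```bash
python3 -m inch '[0,0,0,0,0,0,0, 0,0,0,0,0,0,0]' && python3 -c "
from workcell import bot
print(bot.job_done())"
```

```text
clock: 26.3
eef_pos: [0.5397, 0.244, 0.2249]
tool_rot: [0.024, 1.0, -0.0, 0.0]
ft_force: [0.5, -0.2, -5.6]
grip_width: 0.0107
grasp_force: 58.9
the job is handed in; nothing more can be done
None
```

I handed the job in at 26.3 s: all five holes are filled and the carrier is held still by its balance point, tube bottoms about 33 mm above the block, within about 3 mm of the block centre and 2 mm of the hook by camera measurement; the interface returned no verdict.

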